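Fasten the last cover stud of an infusion pump

TASK

One of the two slotted studs on the infusion pump's service cover still stands up undone. Take the stud key from its stand, fasten that stud by pressing it in with the key and turning it clockwise a quarter turn until it stays caught, without forcing it, then stand the key back in its stand and let go. Leave the stud that is already fastened and the other things alone.

Things in the scene. Friction and masses are not known exactly. Their poses are not given: they have to be found in the camera images.
- pump: White infusion pump lying face down, 140 (x) x 250 (y) x 50 mm high, fixed to the desk. Origin at the centre of its underside. A grey service cover fills the middle of its upper face; the studs stand on it 75 mm either side of the centre along the pump's y (which end has the undone one changes), with a wipe sachet between them.
- stud_unit: The undone stud in its black sleeve (35 mm outside, 27 mm bore, 5 mm high). Origin on its axis at the pump's upper face, 50 mm above the desk, z up. Steel head 23 mm across, top 24 mm above that face, slot closed at both ends: 15 mm long, 4.5 wide, 5 deep. White marks: slot directions open and caught. It cracks if contact forces in the slot sum to over 22 N; side forces add, so press with about 8 N.
- stud_slot (a point): Centre of the slot's floor in the undone stud (5 mm below the head's top); it moves and turns with the stud. Its x axis runs along the slot (either way round is the same), z up.
- stud_press (a joint): How far the stud is pressed in, m; 0 standing up. Spring: 3 N at first, plus 0.2 N per mm. Standing up it cannot turn; it turns freely only once pressed past a depth of 4 to 14 mm that differs each time and is not measured. It goes solid 1.5 mm beyond that depth (at 5.5 to 15.5 mm, spring 4 to 6 N). Once caught it stays in, 2 mm higher than that depth (2 to 12 mm).
- stud_turn (a joint): How far the stud is turned, rad, clockwise seen from above; 0 open, end stop at 1.75. It catches when turned past 1.45 and the pressure is then taken off: it springs up 2 to 4 mm into the catch. Let go sooner, a light spring (up to 0.015 N m) turns it back and it jumps up. The blade has about 0.15 rad of play in the slot.
- caught_unit: The stud that is already fastened: same sleeve and head, but its top stands 15 mm above the pump's upper face and its slot points to the other mark. Origin on its axis at the pump's upper face. Leave it alone.
- key: The stud key, 79 mm tall, about 80 g, loose, upright in its stand. Origin at the blade's lower end, z up along the key. From the bottom: flat blade 12 (x) x 2.5 mm (y), 8 mm long; shaft 12 mm across up to 38 mm; collar 32 mm across, 38 to 43 mm; flat grip 24 (x) x 14 mm (y), 43 to 79 mm, taken across its y faces from above; fingertips can bear on the collar.
- key_tip (a point): Centre of the lower end of the key's blade (same point as the key's origin).
- stand: White key stand, a block 64 x 64 x 45 mm fixed to the desk. Origin at the centre of its underside. Upright round hole 16 mm across and 42 mm deep in its middle, with a 2 mm chamfer; the key hangs in it with its collar on the block's top, its tip then 7 mm above the desk.
- stand_top (a point): Centre of the mouth of the stand's hole, 45 mm above the desk.
- wipe_a: Wipe sachet 52 x 52 x 4 mm lying on the pump between the studs. Leave it alone.
- pen_1: Black pen, 145 mm, lying to the left of the pump. Leave it alone.
- sample_cup: Clear cup with tubes, 49 mm across, 66 mm tall, behind the pump. Leave it alone.
- forceps: Steel forceps, 131 mm, lying beyond the stand. Leave them alone.
- saline_ampoule: Small clear ampoule, 61 mm tall, behind the pump. Leave it alone.
Things that resemble listed ones, but are neither listed nor needed, are in the scene too. Leave any green or purple look-alike of the stand alone. Leave any turquoise look-alike of the key alone.

How it is judged:
By the outcome, as a careful person would: the job done as asked, in the order asked, and still so for the second after the job is handed in, with the robot touching nothing.
It also fails if it takes over 58 s, if anything falls off the work surface, if the arm or the gripper's body presses on something with over 40 N, if the wrist force passes 120 N, or if a joint passes its speed limit or range.

ROBOT

A 7-joint arm with a two-finger parallel gripper is mounted at the origin on a cart in front of the work surface, level with it; the furniture and walls round the work are solid. World frame = base frame: x ahead of the robot, y to its left, z up, the work surface at z = 0. Lengths are in m, angles in rad, forces in N, time in s.
With the tool pointing down it reaches from about 0.35 to 0.775 m from the base axis. Payload 3.1 kg.
Tool frame: the origin (TCP) lies between the finger pads; the fingertips stand 11 mm ahead of it and the grasp point (between the pads) lies 8 mm behind it; z points along the fingers, y is the line along which they close (so a half turn about z gives the same grasp; the last joint's range is limited). The gripper opens to 85 mm and grips with 20 to 120 N. Pads are 22 mm wide; open, the fingers measure 114 mm over their backs; the gripper's body (76 mm by 85 mm) begins 54 mm behind the grasp point. The pads swing forward as they close: fully open they stand 13 mm farther back than shut.
Start: joints at [-1.337, 0.311, 0.014, 1.512, -0.004, 1.319, -0.027], TCP at [0.15, 0.529, 0.242] pointing down, gripper open.
Joint ranges: [-2.7, 2.7], [-0.3, 1.91], [-1.27, 1.3], [0.12, 2.57], [-1.44, 4.58], [0.2, 2.03], [-3.05, 3.05]. Speed limits (rad/s): [2.79, 2.79, 3.14, 3.14, 3.14, 3.14, 3.14].

INTERFACE

Orientations are given as a rotation vector (axis times angle).
In Python, from rig import get_state, imaging, ticket gives the robot as it stands. The module is installed in compiled form; this text tells all that it offers.
- The arm moves only by the tool move_arm, never from a script. Its argument "deltas" is a list of rows, each a list of 3 entries, a list of its own where there are three numbers: the shift along the tool's x, y, z in m, then the turn, a rotation vector about the tool's x, y, z in rad, then the finger opening in m, from 0 to 0.0854. A call has 1 to 8 rows; each row shifts and turns the commanded pose from where the row before left it, along the tool's axes as they then stand; what a row does not reach is not made up. A row lasts 1/10 s, in which the tool goes at most 50 mm and 8.59 degrees, less where a joint would pass 70% of its speed; a pose out of reach is approached as far as the arm can. A call with a gripper value outside its range is refused whole. The fingers move at their own pace and stop on an object; "force" is the grip in N (left out, the last holds). Time passes only in rows, so rows that do not move let the fingers close. It gives the time, the measured TCP pose, the force, the opening and the grip force at its end, in the units of the state.
- get_state(): the state, without advancing time (a new reading comes with each control period).
- imaging.get_image(name): name is "side" or "top"; returns the picture (420x560x3 uint8, blue, green, red); there is no depth.
- imaging.camera_model(name): a dict with "K" (3x3 intrinsics, pixels), "k1" (the pictures are not rectified: a ray, as slopes to the right and down, at radius r is drawn at 1 + k1 r^2 times it, then the intrinsics apply), "R" (3x3) and "t" (3): a world point X has camera coordinates R X + t. Camera axes: x right, y down, z forward; pixel columns grow to the right and rows downward; lengths in m; the calibration is good to about 2 mm. A picture is of the moment at which its call begins. camera_model takes no time and is no camera call.
- ticket.sign_off(): hands the job in; it is judged then, once.
The state is a dict: "t": time; "joints": joint angles; "joint_vel": joint speeds; "joint_torque": joint torques, N m; "tcp_pos": TCP position; "tool_rot": TCP orientation; "ft_force": force on the tool from outside, world axes, zero at the start; "ft_torque": the same for the moment, N m; "opening": finger opening in m; "grasp_force": force on a finger pad.
Only numpy, scipy, OpenCV 4.12 (cv2) and the standard library are available. Lean on these libraries where they do the work, as an engineer would, in place of code of your own. Each camera call takes 0.05 s, during which the arm holds its last target. There are 200 camera calls.

## Working session

There is one attempt and no reset: what is moved stays moved. The work goes in short steps, Python scripts to look and compute and a tool call to move; the robot and the scene stay as the last step left them, time stands still between calls to the robot, and variables do not carry over. Pictures are saved under pics/ and viewed, at most 10 in all, crops included, and the job is handed in when it is done.

Besides the shell and the picture viewer there is one more tool, called by a JSON object that holds its "name" and its "arguments". move_arm: Moves the arm, as the interface text tells. Its arguments: {"type":"object","properties":{"deltas":{"type":"array"},"force":{"type":"number"}},"required":["deltas"]}

```bash
mkdir -p pics
python3 - <<'E'
from rig import get_state, imaging
import cv2, numpy as np
s=get_state(); print({k:np.round(v,3).tolist() for k,v in s.items()})
for n in("side","top"):
    cv2.imwrite(f"pics/{n}0.png",imaging.get_image(n)); print(n,{k:np.round(v,3).tolist() for k,v in imaging.camera_model(n).items()})
E
```

```text
{'t': 0.0, 'joints': [-1.337, 0.312, 0.014, 1.513, -0.004, 1.319, -0.027], 'joint_vel': [-0.001, 0.0, -0.002, -0.001, 0.0, 0.001, -0.0], 'joint_torque': [-0.0, -37.991, 0.146, -23.06, 0.012, 0.014, -0.0], 'tcp_pos': [0.15, 0.529, 0.241], 'tool_rot': [-0.432, -3.112, 0.004], 'ft_force': [0.064, 0.43, -0.126], 'ft_torque': [-0.027, -0.01, -0.033], 'grasp_force': 0.0, 'opening': 0.085}
side {'K': [[424.878, 0.0, 283.94], [0.0, 424.878, 208.125], [0.0, 0.0, 1.0]], 'k1': 0.028, 'R': [[1.0, -0.001, -0.007], [-0.007, -0.364, -0.932], [-0.001, 0.932, -0.364]], 't': [-0.608, 0.083, 1.023]}
top {'K': [[417.714, 0.0, 284.519], [0.0, 417.714, 201.011], [0.0, 0.0, 1.0]], 'k1': 0.045, 'R': [[-0.018, -1.0, -0.015], [-0.987, 0.02, -0.157], [0.157, 0.012, -0.988]], 't': [0.026, 0.608, 1.13]}
```

View pics/side0.png

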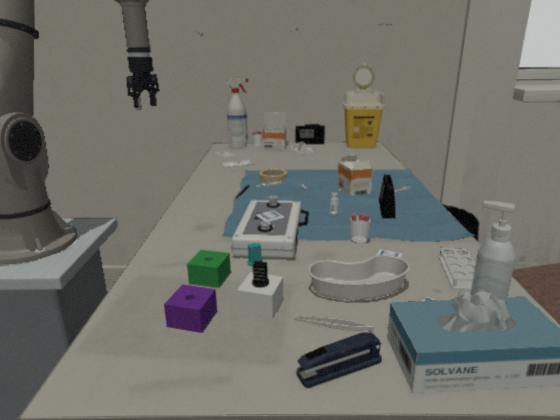

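View pics/top0.png

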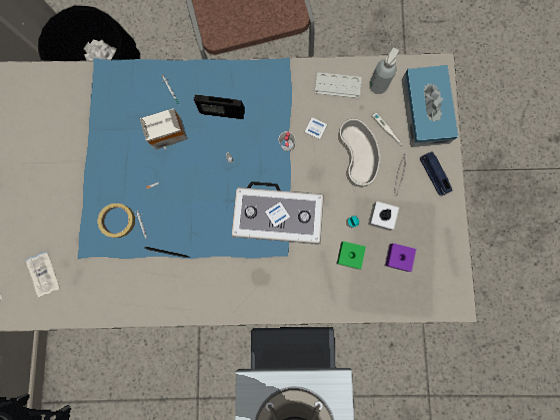

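The side view shows the pump at about (268,225), the white stand with the black key at (260,285), and the decoys. The top view shows the pump at (278,215), its studs at (250,211) and (304,216), and the stand at (384,215). I'll enlarge both views.

Run:
```python
import cv2, numpy as np
t=cv2.imread("pics/top0.png"); s=cv2.imread("pics/side0.png")
a=cv2.resize(t[180:250,225:415],None,fx=4.2,fy=4.2,interpolation=cv2.INTER_CUBIC)
b=cv2.resize(s[190:320,225:315],None,fx=4.5,fy=4.5,interpolation=cv2.INTER_CUBIC)
cv2.imwrite("pics/a.png",a); cv2.imwrite("pics/b.png",b)
for n in("side","top"):
    pass
```

```text
(no output)
```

View pics/a.png

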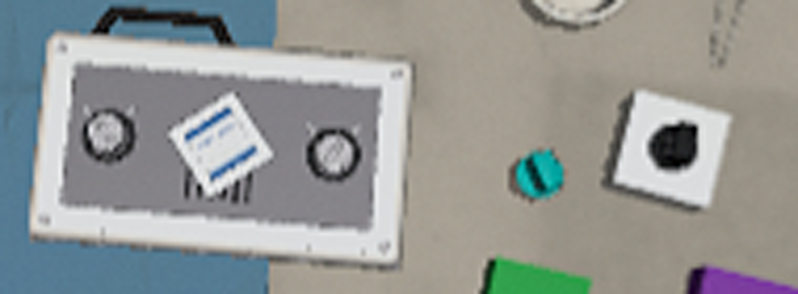

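View pics/b.png

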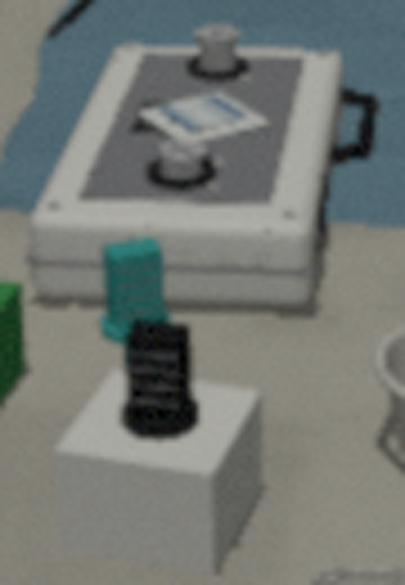

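The undone stud is the far one, at the pump's +y end. It is on the left in the top view, near (250,211). Next I'll average several frames and magnify the stud and the key.

```bash
cat > h.py <<'E'
import numpy as np, cv2
from rig import imaging
C={n:imaging.camera_model(n) for n in("side","top")}
def ray(n,uv):
    c=C[n]; K=np.array(c["K"]); d=(np.array(uv,float)-K[:2,2])/[K[0,0],K[1,1]]; s=d.copy()
    for _ in range(20): s=d/(1+c["k1"]*(s@s))
    R=np.array(c["R"]); r=R.T@np.r_[s,1]; return -R.T@np.array(c["t"]), r/np.linalg.norm(r)
def plane(n,uv,z):
    o,r=ray(n,uv); return o+r*(z-o[2])/r[2]
def tri(uvs,uvt):
    o1,r1=ray("side",uvs); o2,r2=ray("top",uvt)
    a=np.linalg.lstsq(np.c_[r1,-r2],o2-o1,rcond=None)[0]; p,q=o1+a[0]*r1,o2+a[1]*r2
    return (p+q)/2, np.linalg.norm(p-q)
def proj(n,X):
    c=C[n]; p=np.array(c["R"])@np.array(X)+np.array(c["t"]); s=p[:2]/p[2]
    K=np.array(c["K"]); return K[:2,:2]@(s*(1+c["k1"]*s@s))+K[:2,2]
def avg(n,k): return np.mean([imaging.get_image(n).astype(float) for _ in range(k)],0)
E
python3 - <<'E'
from h import *
t=avg("top",10); s=avg("side",6); np.save("t.npy",t); np.save("s.npy",s)
def crop(im,c,r,f):
    x,y=c; a=im[y-r:y+r,x-r:x+r]; a=np.clip((a-a.min())*255/(a.max()-a.min()),0,255).astype(np.uint8)
    return cv2.resize(a,(f,f),interpolation=cv2.INTER_CUBIC)
P=np.vstack([np.hstack([crop(t,(250,211),10,300),crop(t,(384,215),18,300)]),np.hstack([crop(s,(273,203),12,300),crop(s,(260,280),24,300)])])
cv2.imwrite("pics/c.png",P)
for n in("side","top"): print(n,np.round(ray(n,(280,210))[0],3))
E
```

```text
side [ 0.61  -0.924  0.445]
top [ 0.423 -0.     1.211]
```

View pics/c.png

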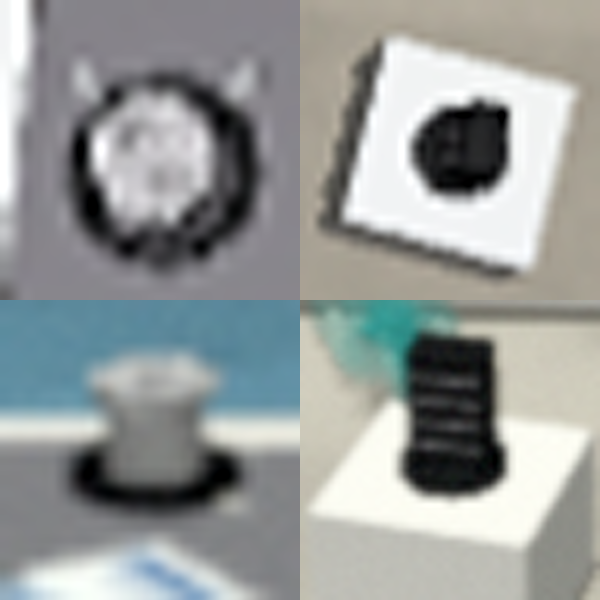

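The top view of the stud (top left of the composite) shows the slot running "\", toward the left mark, with the sleeve centre near pixel (250.4,212.0). The key's grip is black on black, so I'll boost its contrast.

Run:
```python
from h import *
t=np.load("t.npy"); s=np.load("s.npy")
def crop(im,x0,y0,w,f,hi):
    a=im[y0:y0+w,x0:x0+w]; a=np.clip((a-10)*255/(hi-10),0,255).astype(np.uint8)
    return cv2.resize(a,(f,f),interpolation=cv2.INTER_CUBIC)
print(t[205:225,375:395].min(),s[265:285].min())
cv2.imwrite("pics/d.png",np.hstack([crop(t,376,205,20,400,75),crop(s,247,260,24,400,75)]))
print(t[207:223,377:393].mean(2).round().astype(int))
# stand top: white mask
for n,im in(("top",t),("side",s)):
    x0,y0,w=(364,195,42) if n=="top" else (235,265,52)
    m=(im[y0:y0+w,x0:x0+w].min(2)>190).astype(np.uint8)
    c=max(cv2.findContours(m,0,2)[0],key=cv2.contourArea); r=cv2.minAreaRect(c)
    h=cv2.convexHull(c); q=cv2.approxPolyN(h,4) if hasattr(cv2,"approxPolyN") else cv2.boxPoints(r)
    print(n,r,(q.reshape(-1,2)+[x0,y0]).tolist())
```

```text
1.6 4.5
[[220 219 219 219 220 220 220 220 221 223 224 223 222 221 221 221]
 [220 219 220 220 221 223 225 226 229 199 176 197 202 219 222 220]
 [220 220 220 222 226 197 175 174 177 119  55 112 126 156 210 222]
 [220 220 222 227 193 116  41  21   7   8  24  26  21   8 191 224]
 [220 221 226 190  99  34  20  27  14  23  33  33  27  14 194 225]
 [220 224 212 107  27  32  31  40  21  32  38  34  29  39 196 225]
 [221 226 158  68  32  29  33  48  25  34  38  35  29  54 197 224]
 [221 228 116  28  35  21  19  30  17  35  39  35  30  37 195 224]
 [221 229 123  36  36  22  38  39  26  37  39  36  31  37 195 224]
 [221 227 138  50  36  28  41  38  29  36  39  37  31  56 195 224]
 [220 224 191  94  35  26  14   7  13  22  25  24  21 105 201 223]
 [220 222 229 157  64  20  18  12   6   2   6  10  60 173 217 221]
 [220 220 224 209 116  37  24  22  19  16  75  76 152 213 223 220]
 [219 220 221 225 186 163 130 118 118 115 168 176 213 224 221 220]
 [220 220 220 222 224 227 207 198 198 196 219 225 222 221 220 220]
 [220 220 220 220 221 221 222 223 223 223 221 221 220 220 220 220]]
top ((20.558826446533203, 19.764705657958984), (22.79834747314453, 22.07073974609375), 14.03624439239502) [[398, 207], [393, 228], [371, 222], [376, 201]]Traceback (most recent call last):
  File "<stdin>", line 13, in <module>
ValueError: max() iterable argument is empty
```

View pics/d.png

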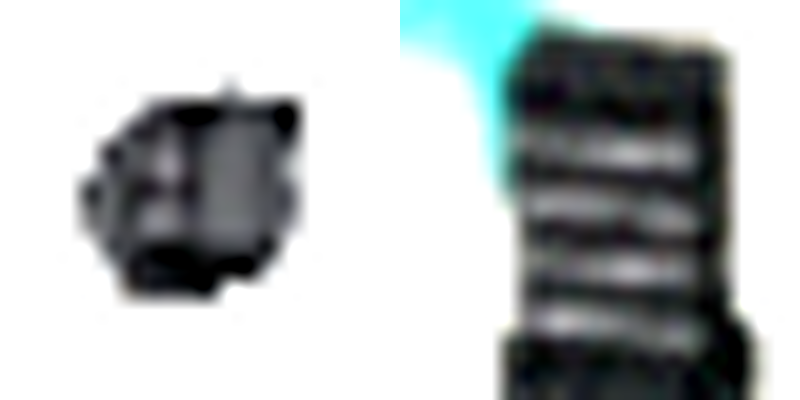

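The grip's long side lies about 14° clockwise from world +x, parallel to the stand's edge. Next I'll work out the positions.

Run:
```python
from h import *
t=np.load("t.npy"); s=np.load("s.npy")
# top: stand corners by subpixel moments of filled hull, weighted
x0,y0,w=364,195,42; im=t[y0:y0+w,x0:x0+w].min(2)
m=(cv2.resize(im,None,fx=8,fy=8,interpolation=cv2.INTER_CUBIC)>188).astype(np.uint8)
c=max(cv2.findContours(m,0,2)[0],key=cv2.contourArea); h=cv2.convexHull(c); r=cv2.minAreaRect(h)
M=cv2.moments(h); ctr=(np.array([M["m10"],M["m01"]])/M["m00"]+.5)/8-.5+[x0,y0]
box=(cv2.boxPoints(r)+.5)/8-.5+[x0,y0]; B=np.array([plane("top",b,.045) for b in box])
print("stand px",ctr,"world",plane("top",ctr,.045), [np.round(np.linalg.norm(B[i]-B[i-1])*1e3,1) for i in range(4)], [np.round(np.degrees(np.arctan2(*(B[i]-B[i-1])[1::-1])),1) for i in range(4)])
# dark blobs (sleeves) top view
for n,(cx,cy) in (("undone",(250,212)),("caught",(304,216))):
    x0,y0=cx-9,cy-9; a=t[y0:y0+19,x0:x0+19].mean(2); a=cv2.resize(a,None,fx=8,fy=8,interpolation=cv2.INTER_CUBIC)
    m=(a<75).astype(np.uint8); h=cv2.convexHull(max(cv2.findContours(m,0,2)[0],key=cv2.contourArea)); e=cv2.fitEllipse(h)
    p=(np.array(e[0])+.5)/8-.5+[x0,y0]; print(n,"sleeve px",p,np.array(e[1])/8,"world",plane("top",p,.055).round(4))
    mk=(a>165).astype(np.uint8)
    k,_,st,ce=cv2.connectedComponentsWithStats(mk)
    W=plane("top",p,.055)
    for i in range(1,k):
        if st[i,4]>15:
            q=(ce[i]+.5)/8-.5+[x0,y0]; d=plane("top",q,.05)-W; print("  bright",q.round(2),st[i,4]/64,"ang",np.degrees(np.arctan2(d[1],d[0])).round(1),"r",np.linalg.norm(d[:2]).round(4), "z74",plane("top",q,.074).round(4))
# pump: dark cover / white outline yaw
m=(cv2.inRange(t[180:250,225:330].astype(np.uint8),(150,150,150),(255,255,255)))
h=cv2.convexHull(max(cv2.findContours(m,0,2)[0],key=cv2.contourArea)); r=cv2.minAreaRect(h); print("pump",np.array(r[0])+[225,180],r)
bx=cv2.boxPoints(r)+[225,180]; B=np.array([plane("top",b,.05) for b in bx]); print(B.mean(0),[np.round(np.degrees(np.arctan2(*(B[i]-B[i-1])[1::-1])),1) for i in range(4)],[np.round(np.linalg.norm(B[i]-B[i-1])*1e3,1) for i in range(4)])
# heights from two views: key top & stud head
f=lambda uv:(np.array(uv)) 
print("key top tri",tri((247+(630-400+.5)*24/400-.5,260+(38.5)*24/400-.5),(376+240.5/20-.5,205+180.5/20-.5)))
print("stud head tri",tri((273-12+(153.5)/12.5-.5,203-12+(378-300+.5)/12.5-.5),(240+152.5/15-.5,201+155.5/15-.5)))
```

```text
stand px [384.67211495 214.85421705] world [ 0.56362576 -0.26525288  0.045     ] [np.float64(63.6), np.float64(64.9), np.float64(64.1), np.float64(64.7)] [np.float64(74.6), np.float64(-16.7), np.float64(-105.6), np.float64(162.9)]
undone sleeve px [250.42336464 211.92012024] [12.62099171 12.70230293] world [0.5781 0.1096 0.055 ]
  bright [240.99 205.13] 5.53125 ang 52.8 r 0.0338 z74 [0.5949 0.1337 0.074 ]
  bright [245.12 205.88] 1.25 ang 40.2 r 0.0237 z74 [0.5926 0.1223 0.074 ]
  bright [255.61 206.04] 1.1875 ang -39.8 r 0.0222 z74 [0.5916 0.0934 0.074 ]
  bright [249.72 211.11] 37.625 ang 38.8 r 0.0039 z74 [0.5778 0.1097 0.074 ]
caught sleeve px [303.87629318 216.3639307 ] [12.61363125 12.85627365] world [ 0.5626 -0.0393  0.055 ]
  bright [309.21 210.54] 1.203125 ang -42.9 r 0.0228 z74 [ 0.5761 -0.0537  0.074 ]
  bright [298.97 210.72] 0.78125 ang 38.1 r 0.0213 z74 [ 0.5762 -0.0256  0.074 ]
  bright [304.15 216.27] 36.65625 ang -48.3 r 0.0013 z74 [ 0.5605 -0.0394  0.074 ]
pump [277.11421204 214.90101242] ((52.11421203613281, 34.9010124206543), (88.13259887695312, 48.804229736328125), 4.085616588592529)
[0.56951745 0.0355723  0.05      ] [np.float64(84.8), np.float64(-4.0), np.float64(-95.4), np.float64(174.1)] [np.float64(244.6), np.float64(137.9), np.float64(249.2), np.float64(137.2)]
key top tri (array([ 0.56456371, -0.26345726,  0.08633301]), np.float64(0.004900649112889155))
stud head tri (array([0.57930911, 0.11000897, 0.07325616]), np.float64(0.0013714456041479862))
```

Results:
- Stand centre is about (0.564, -0.265), yaw about -16°.
- Undone stud is at about (0.578, 0.110), head height about 73 mm, slot at about +40°.
- The key's top is at 86 mm, which matches the text.

The tool's yaw already suits the key, so I'll set out.

{"name": "move_arm", "arguments": {"deltas": [[[-0.0405, -0.0209, 0], [0, 0, 0], 0.055], [[-0.0405, -0.0209, 0], [0, 0, 0], 0.055], [[-0.0405, -0.0209, 0], [0, 0, 0], 0.055], [[-0.0405, -0.0209, 0], [0, 0, 0], 0.055], [[-0.0405, -0.0209, 0], [0, 0, 0], 0.055], [[-0.0405, -0.0209, 0], [0, 0, 0], 0.055], [[-0.0405, -0.0209, 0], [0, 0, 0], 0.055], [[-0.0405, -0.0209, 0], [0, 0, 0], 0.055]]}}

```text
t: 1.7
tcp_pos: [0.4172, 0.2788, 0.2427]
tool_rot: [0.431, 3.111, 0.001]
ft_force: [0.4, 0.0, -0.2]
opening: 0.0548
grasp_force: 0.0
```

{"name": "move_arm", "arguments": {"deltas": [[[-0.0405, -0.0209, 0], [0, 0, 0], 0.055], [[-0.0227, -0.0422, 0], [0, 0, 0], 0.055], [[-0.0227, -0.0422, 0], [0, 0, 0], 0.055], [[-0.0227, -0.0422, 0], [0, 0, 0], 0.055], [[-0.0227, -0.0422, 0], [0, 0, 0], 0.055], [[-0.0227, -0.0422, 0], [0, 0, 0], 0.055], [[-0.0227, -0.0422, 0], [0, 0, 0], 0.055]]}}

```text
t: 2.4
tcp_pos: [0.5116, -0.0334, 0.2426]
tool_rot: [0.431, 3.111, 0.001]
ft_force: [-0.2, -0.2, 0.1]
opening: 0.0556
grasp_force: 0.0
```

{"name": "move_arm", "arguments": {"deltas": [[[-0.0227, -0.042, 0], [0, 0, 0], 0.055], [[-0.0227, -0.042, 0], [0, 0, 0], 0.055], [[-0.0227, -0.042, 0], [0, 0, 0], 0.055], [[-0.0227, -0.042, 0], [0, 0, 0], 0.055], [[-0.0227, -0.042, 0], [0, 0, 0], 0.055], [[0, 0, 0.04], [0, 0, 0], 0.055], [[0, 0, 0.03], [0, 0, 0], 0.055], [[0, 0, 0], [0, 0, 0], 0.055]]}}

```text
t: 3.2
tcp_pos: [0.5605, -0.2629, 0.1671]
tool_rot: [-0.431, -3.101, -0.006]
ft_force: [-0.1, 0.9, -0.9]
opening: 0.0548
grasp_force: 0.0
```

Run:
```python
from h import *
from rig import get_state
s=get_state(); print(s["tcp_pos"],s["joints"],s["tool_rot"])
im=avg("side",3).astype(np.uint8); cv2.imwrite("pics/e.png",cv2.resize(im[190:330,190:340],None,fx=4,fy=4,interpolation=cv2.INTER_CUBIC))
print(proj("side",s["tcp_pos"]),proj("side",(0.5636,-.2653,.086)))
```

```text
[ 0.56045266 -0.26285586  0.16708841] [ 0.06388484  0.54554154  0.53627027  1.42801246 -0.28189845  1.25597758
  1.92077776] [-0.43141512 -3.10146626 -0.00567325]
[255.17037249 219.45640074] [258.34240213 262.6960494 ]
```

View pics/e.png

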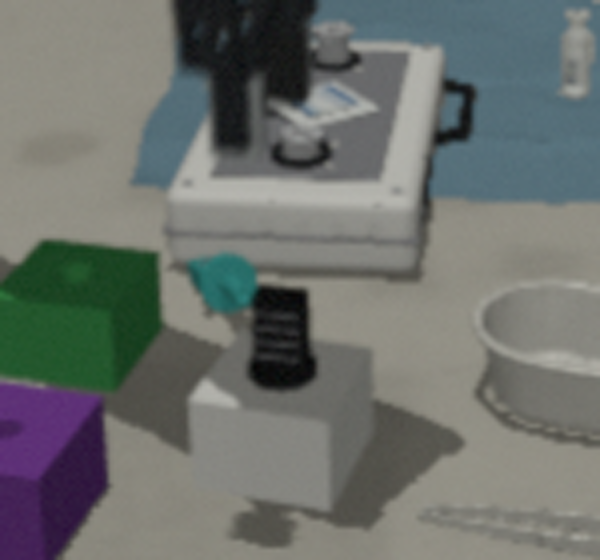

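The gripper is over the key, which stands at (260,275). The turquoise look-alike seems to have toppled by itself, so I'll check where it lies.

Run:
```python
from h import *
for lab,im in(("before",np.load("t.npy")),("now",avg("top",2))):
    h=cv2.cvtColor(im.astype(np.uint8),cv2.COLOR_BGR2HSV); m=cv2.inRange(h,(82,130,60),(98,255,255)); m[:,:320]=0
    c=max(cv2.findContours(m,0,2)[0],key=cv2.contourArea); print(lab,cv2.boundingRect(c),cv2.minAreaRect(c),[plane("top",p,.02).round(3)[:2].tolist() for p in cv2.boxPoints(cv2.minAreaRect(c))])
for lab,im in(("before",np.load("s.npy")),("now",avg("side",1))):
    h=cv2.cvtColor(im.astype(np.uint8),cv2.COLOR_BGR2HSV); m=cv2.inRange(h,(82,130,60),(98,255,255)); m[:, :235]=0;m[:,290:]=0;m[:230]=0; print(lab,cv2.boundingRect(m))
```

```text
before (348, 216, 11, 11) ((353.0, 221.0), (10.0, 10.0), 90.0) [[0.565, -0.167], [0.565, -0.195], [0.536, -0.194], [0.537, -0.165]]
now (321, 223, 27, 16) ((334.48175048828125, 229.82479858398438), (8.885319709777832, 27.510316848754883), 70.01689147949219) [[0.526, -0.085], [0.551, -0.16], [0.527, -0.168], [0.502, -0.093]]
before (246, 255, 9, 11)
now (237, 254, 17, 13)
```

It rolled clear without being touched. Next I'll descend and grip the key.

{"name": "move_arm", "arguments": {"deltas": [[[-0.005, -0.0011, 0.03], [0, 0, 0], 0.055], [[0, 0, 0.035], [0, 0, 0], 0.055], [[0, 0, 0.028], [0, 0, 0], 0.055], [[0, 0, 0.011], [0, 0, 0], 0.055], [[0, 0, 0], [0, 0, 0], 0.055], [[0, 0, 0], [0, 0, 0], 0.03]], "force": 50}}

```text
t: 4.1
tcp_pos: [0.5692, -0.2678, 0.0702]
tool_rot: [0.431, 3.109, -0.002]
ft_force: [-0.4, -0.9, -0.2]
opening: 0.0418
grasp_force: 0.0
```

{"name": "move_arm", "arguments": {"deltas": [[[0, 0, 0], [0, 0, 0], 0.02], [[0, 0, 0], [0, 0, 0], 0.012], [[0, 0, 0], [0, 0, 0], 0.005], [[0, 0, 0], [0, 0, 0], 0.005], [[0, 0, 0], [0, 0, 0], 0.005], [[0, 0, 0], [0, 0, 0], 0.005]], "force": 50}}

```text
t: 4.7
tcp_pos: [0.5694, -0.2674, 0.0704]
tool_rot: [0.431, 3.108, -0.001]
ft_force: [-0.2, 1.9, 5.7]
opening: 0.0132
grasp_force: 50.0
```

{"name": "move_arm", "arguments": {"deltas": [[[0, 0, -0.003], [0, 0, 0], 0.005], [[0, 0, -0.003], [0, 0, 0], 0.005], [[0, 0, 0], [0, 0, 0], 0.005], [[0, 0, 0], [0, 0, 0], 0.005]]}}

```text
t: 5.1
tcp_pos: [0.5682, -0.2667, 0.0743]
tool_rot: [0.431, 3.112, 0.001]
ft_force: [1.6, 1.1, 0.4]
opening: 0.0135
grasp_force: 49.2
```

{"name": "move_arm", "arguments": {"deltas": [[[0, 0.0015, 0], [0, 0, 0], 0.005], [[0, 0, 0], [0, 0, 0], 0.005]]}}

```text
t: 5.3
tcp_pos: [0.568, -0.2656, 0.074]
tool_rot: [-0.432, -3.111, 0.0]
ft_force: [0.5, 0.3, -1.4]
opening: 0.0126
grasp_force: 49.2
```

{"name": "move_arm", "arguments": {"deltas": [[[0, -0.003, 0], [0, 0, 0], 0.005], [[0, 0, 0], [0, 0, 0], 0.005]]}}

```text
t: 5.5
tcp_pos: [0.5681, -0.2669, 0.074]
tool_rot: [0.431, 3.112, 0.004]
ft_force: [1.4, 2.9, -0.9]
opening: 0.0131
grasp_force: 49.3
```

{"name": "move_arm", "arguments": {"deltas": [[[0, 0.003, 0], [0, 0, 0], 0.005], [[0, 0.002, 0], [0, 0, 0], 0.005], [[0, 0, 0], [0, 0, 0], 0.005]]}}

```text
t: 5.8
tcp_pos: [0.5684, -0.2644, 0.0743]
tool_rot: [-0.432, -3.111, 0.002]
ft_force: [-0.1, -0.0, -1.0]
opening: 0.0132
grasp_force: 49.3
```

{"name": "move_arm", "arguments": {"deltas": [[[0, 0.0015, 0], [0, 0, 0], 0.005], [[0, 0, 0], [0, 0, 0], 0.005]]}}

```text
t: 6.0
tcp_pos: [0.5691, -0.2636, 0.0745]
tool_rot: [0.433, 3.111, -0.003]
ft_force: [-0.3, -2.0, -2.0]
opening: 0.0133
grasp_force: 49.2
```

{"name": "move_arm", "arguments": {"deltas": [[[0, 0.0015, 0], [0, 0, 0], 0.005], [[0, 0, 0], [0, 0, 0], 0.005]]}}

```text
t: 6.2
tcp_pos: [0.5691, -0.2633, 0.0745]
tool_rot: [0.434, 3.111, -0.006]
ft_force: [-1.2, -4.5, -1.7]
opening: 0.0134
grasp_force: 49.2
```

{"name": "move_arm", "arguments": {"deltas": [[[0, -0.003, 0], [0, 0, 0], 0.005], [[0.003, 0, 0], [0, 0, 0], 0.005], [[0, 0, 0], [0, 0, 0], 0.005]]}}

```text
t: 6.5
tcp_pos: [0.5684, -0.2636, 0.0749]
tool_rot: [0.431, 3.106, -0.002]
ft_force: [4.4, -4.0, -3.9]
opening: 0.0132
grasp_force: 48.9
```

{"name": "move_arm", "arguments": {"deltas": [[[0.0015, 0, 0], [0, 0, 0], 0.005], [[0, 0, 0], [0, 0, 0], 0.005]]}}

```text
t: 6.7
tcp_pos: [0.568, -0.2636, 0.0751]
tool_rot: [0.43, 3.104, -0.004]
ft_force: [6.0, -5.1, -5.1]
opening: 0.0134
grasp_force: 48.8
```

{"name": "move_arm", "arguments": {"deltas": [[[0.0015, 0, 0], [0, 0, 0], 0.005], [[0, 0, 0], [0, 0, 0], 0.005]]}}

```text
t: 6.9
tcp_pos: [0.5678, -0.2636, 0.0755]
tool_rot: [0.429, 3.101, -0.005]
ft_force: [8.0, -5.0, -7.1]
opening: 0.013
grasp_force: 48.8
```

{"name": "move_arm", "arguments": {"deltas": [[[-0.006, 0, 0], [0, 0, 0], 0.005], [[0, -0.0017, 0], [0, 0, 0], 0.005], [[0, 0, 0], [0, 0, 0], 0.005]]}}

```text
t: 7.2
tcp_pos: [0.5684, -0.2643, 0.074]
tool_rot: [-0.431, -3.111, -0.003]
ft_force: [1.4, -0.3, -1.4]
opening: 0.0131
grasp_force: 49.6
```

{"name": "move_arm", "arguments": {"deltas": [[[-0.0025, 0, 0], [0, 0, 0], 0.005], [[0, 0, 0], [0, 0, 0], 0.005]]}}

```text
t: 7.4
tcp_pos: [0.5706, -0.2651, 0.0739]
tool_rot: [-0.431, -3.111, -0.002]
ft_force: [1.1, 0.1, -0.7]
opening: 0.013
grasp_force: 49.6
```

{"name": "move_arm", "arguments": {"deltas": [[[-0.0015, 0, 0], [0, 0, 0], 0.005], [[0, 0, 0], [0, 0, 0], 0.005]]}}

```text
t: 7.6
tcp_pos: [0.572, -0.266, 0.074]
tool_rot: [-0.431, -3.111, -0.001]
ft_force: [-1.1, 0.1, -0.8]
opening: 0.0131
grasp_force: 49.5
```

{"name": "move_arm", "arguments": {"deltas": [[[-0.0015, 0, 0], [0, 0, 0], 0.005], [[0, 0, 0], [0, 0, 0], 0.005]]}}

```text
t: 7.8
tcp_pos: [0.5723, -0.2662, 0.0739]
tool_rot: [-0.431, -3.108, -0.002]
ft_force: [-4.0, 1.1, 0.5]
opening: 0.0132
grasp_force: 49.9
```

{"name": "move_arm", "arguments": {"deltas": [[[0.003, 0, 0], [0, 0, 0], 0.005], [[0, 0, 0], [0, 0, 0], 0.005]]}}

```text
t: 8.0
tcp_pos: [0.5712, -0.2664, 0.0745]
tool_rot: [0.432, 3.11, -0.001]
ft_force: [-0.0, 0.2, -1.1]
opening: 0.0131
grasp_force: 49.7
```

The hole's centre, felt by touch, is at TCP (0.570, -0.2655). The key sits off-centre in the fingers along tool x, so I'll turn to the slot's yaw inside the hole and centre again. That way the key's offset in the grip cancels out.

{"name": "move_arm", "arguments": {"deltas": [[[0.0014, 0.0005, 0], [0, 0, 0], 0.005], [[3e-05, 0.00055, 0], [0, 0, -0.122], 0.005], [[3e-05, 0.00055, 0], [0, 0, -0.122], 0.005], [[3e-05, 0.00055, 0], [0, 0, -0.122], 0.005], [[3e-05, 0.00055, 0], [0, 0, -0.122], 0.005]]}}

```text
t: 8.5
tcp_pos: [0.5702, -0.2632, 0.0745]
tool_rot: [-0.34, 3.122, -0.001]
ft_force: [0.1, -0.7, -1.0]
opening: 0.0132
grasp_force: 49.6
```

{"name": "move_arm", "arguments": {"deltas": [[[3e-05, 0.00055, 0], [0, 0, -0.122], 0.005], [[3e-05, 0.00055, 0], [0, 0, -0.122], 0.005], [[3e-05, 0.00055, 0], [0, 0, -0.122], 0.005], [[3e-05, 0.00055, 0], [0, 0, -0.122], 0.005], [[0, 0, 0], [0, 0, 0], 0.005], [[0, 0, 0], [0, 0, 0], 0.005]]}}

```text
t: 9.1
tcp_pos: [0.5689, -0.2613, 0.0744]
tool_rot: [-1.073, 2.952, -0.001]
ft_force: [0.7, -0.9, -1.1]
opening: 0.013
grasp_force: 49.6
```

Run:
```python
from rig import get_state
from scipy.spatial.transform import Rotation as R
s=get_state(); M=R.from_rotvec(s["tool_rot"]).as_matrix(); print(M.round(3)); print(s["joints"].round(3) if hasattr(s["joints"],"round") else s["joints"],s["ft_force"])
```

```text
[[-0.766 -0.642  0.001]
 [-0.642  0.766 -0.   ]
 [-0.    -0.001 -1.   ]]
[ 0.223  0.606  0.271  1.517 -0.178  1.042  2.806] [ 0.66519988 -0.94111718 -1.12411034]
```

{"name": "move_arm", "arguments": {"deltas": [[[0, 0.0015, 0], [0, 0, 0], 0.005], [[0, 0.0015, 0], [0, 0, 0], 0.005], [[0, 0, 0], [0, 0, 0], 0.005]]}}

```text
t: 9.4
tcp_pos: [0.5682, -0.2606, 0.0748]
tool_rot: [-1.075, 2.95, -0.007]
ft_force: [4.1, -3.6, -3.7]
opening: 0.0128
grasp_force: 49.2
```

{"name": "move_arm", "arguments": {"deltas": [[[0, -0.003, 0], [0, 0, 0], 0.005], [[0, -0.003, 0], [0, 0, 0], 0.005], [[0, 0, 0], [0, 0, 0], 0.005]]}}

```text
t: 9.7
tcp_pos: [0.5704, -0.2629, 0.074]
tool_rot: [1.077, -2.95, -0.002]
ft_force: [-0.0, 0.7, -1.2]
opening: 0.013
grasp_force: 49.6
```

{"name": "move_arm", "arguments": {"deltas": [[[0, 0.003, 0], [0, 0, 0], 0.005], [[0.003, 0, 0], [0, 0, 0], 0.005], [[0, 0, 0], [0, 0, 0], 0.005]]}}

```text
t: 10.0
tcp_pos: [0.5673, -0.2626, 0.0746]
tool_rot: [-1.077, 2.949, -0.001]
ft_force: [2.3, -0.9, -2.1]
opening: 0.0132
grasp_force: 49.5
```

{"name": "move_arm", "arguments": {"deltas": [[[-0.003, 0, 0], [0, 0, 0], 0.005], [[-0.003, 0, 0], [0, 0, 0], 0.005], [[0, 0, 0], [0, 0, 0], 0.005]]}}

```text
t: 10.3
tcp_pos: [0.5699, -0.2604, 0.0742]
tool_rot: [1.076, -2.949, 0.001]
ft_force: [-2.0, -2.0, -0.3]
opening: 0.0132
grasp_force: 49.7
```

{"name": "move_arm", "arguments": {"deltas": [[[0.0037, -0.002, 0], [0, 0, 0], 0.005], [[0, -0.0025, 0], [0, 0, 0], 0.005], [[0, 0, 0], [0, 0, 0], 0.005]]}}

```text
t: 10.6
tcp_pos: [0.5709, -0.2643, 0.074]
tool_rot: [1.077, -2.951, -0.003]
ft_force: [-1.4, 0.1, -1.1]
opening: 0.0133
grasp_force: 49.7
```

The hole's centre at slot yaw is TCP (0.5689, -0.2624). Adding the camera's stand-to-stud vector (0.0145, 0.3749) gives a stud target of (0.5834, 0.1125). I'll lift and carry the key over.

{"name": "move_arm", "arguments": {"deltas": [[[0, 0.002, 0], [0, 0, 0], 0.005], [[0, 0, -0.03], [0, 0, 0], 0.005], [[0, 0, -0.03], [0, 0, 0], 0.005], [[0, 0, -0.031], [0, 0, 0], 0.005], [[-0.02794, 0.03118, 0], [0, 0, 0], 0.005], [[-0.02794, 0.03118, 0], [0, 0, 0], 0.005], [[-0.02794, 0.03118, 0], [0, 0, 0], 0.005], [[-0.02794, 0.03118, 0], [0, 0, 0], 0.005]]}}

```text
t: 11.4
tcp_pos: [0.5751, -0.0938, 0.1656]
tool_rot: [-1.078, 2.949, 0.0]
ft_force: [0.4, 0.3, -0.6]
opening: 0.013
grasp_force: 50.4
```

{"name": "move_arm", "arguments": {"deltas": [[[-0.02794, 0.03118, 0], [0, 0, 0], 0.005], [[-0.02794, 0.03118, 0], [0, 0, 0], 0.005], [[-0.02794, 0.03118, 0], [0, 0, 0], 0.005], [[-0.02794, 0.03118, 0], [0, 0, 0], 0.005], [[-0.02794, 0.03118, 0], [0, 0, 0], 0.005], [[0, 0, 0], [0, 0, 0], 0.005], [[0, 0, 0], [0, 0, 0], 0.005]]}}

```text
t: 12.1
tcp_pos: [0.581, 0.1157, 0.1652]
tool_rot: [-1.084, 2.948, 0.001]
ft_force: [0.6, -0.5, -1.3]
opening: 0.0133
grasp_force: 50.3
```

Run:
```python
from h import *
from rig import get_state
from scipy.spatial.transform import Rotation as R
s=get_state(); M=R.from_rotvec(s["tool_rot"]).as_matrix(); print(s["tcp_pos"],M.round(3).tolist(),s["joints"][6],s["ft_force"])
print("to target, tool", M.T@(np.array([.5834,.1125,s["tcp_pos"][2]])-s["tcp_pos"]))
im=avg("side",6); np.save("s2.npy",im)
cv2.imwrite("pics/f.png",cv2.resize(np.clip(im[160:225,245:305]*1.3,0,255).astype(np.uint8),None,fx=9,fy=9,interpolation=cv2.INTER_CUBIC))
```

```text
[0.58096088 0.11572977 0.16522368] [[-0.762, -0.648, 0.0], [-0.648, 0.762, 0.001], [-0.001, 0.0, -1.0]] 2.120005611056301 [ 0.64651038 -0.50991154 -1.25767457]
to target, tool [ 2.34914562e-04 -4.04048575e-03 -1.94813496e-06]
```

View pics/f.png

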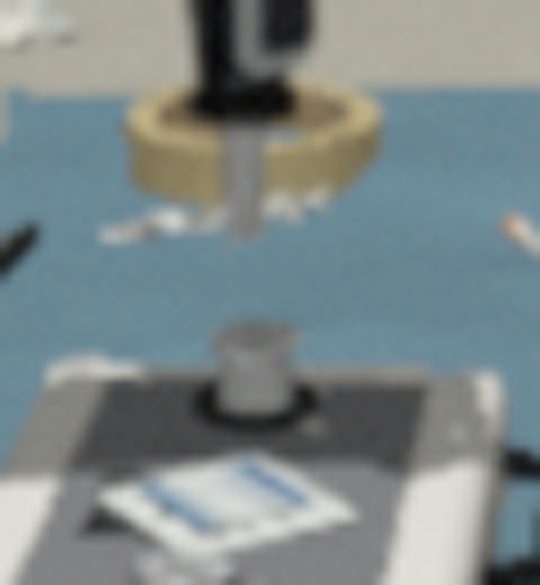

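The side view shows the blade tip at crop (247,237) and the stud head at (257,338). The tip is about 3 mm short in x, which agrees with the 2.4 mm correction I'd computed. I'll correct and descend.

{"name": "move_arm", "arguments": {"deltas": [[[0.0002, -0.004, 0], [0, 0, 0], 0.005], [[0, 0, 0.012], [0, 0, 0], 0.005], [[0, 0, 0.011], [0, 0, 0], 0.005], [[0, 0, 0], [0, 0, 0], 0.005], [[0, 0, 0], [0, 0, 0], 0.005]]}}

```text
t: 12.9
tcp_pos: [0.583, 0.1101, 0.1413]
tool_rot: [1.077, -2.949, -0.001]
ft_force: [1.2, 0.3, -1.2]
opening: 0.0127
grasp_force: 50.3
```

{"name": "move_arm", "arguments": {"deltas": [[[0, 0, 0.003], [0, 0, 0], 0.005], [[0, 0, 0.0015], [0, 0, 0], 0.005], [[0, 0, 0], [0, 0, 0], 0.005]]}}

```text
t: 13.2
tcp_pos: [0.5836, 0.1101, 0.1377]
tool_rot: [1.078, -2.951, -0.0]
ft_force: [-1.0, -1.0, 0.1]
opening: 0.0131
grasp_force: 50.3
```

{"name": "move_arm", "arguments": {"deltas": [[[0, 0, 0.0015], [0, 0, 0], 0.005], [[0, 0, 0], [0, 0, 0], 0.005]]}}

```text
t: 13.4
tcp_pos: [0.584, 0.1102, 0.1368]
tool_rot: [-1.077, 2.95, -0.0]
ft_force: [-0.3, -0.6, 1.0]
opening: 0.0134
grasp_force: 50.7
```

Contact is at the head's top, and y is 2.3 mm short of the target. I'll lift a little, correct and lower again.

{"name": "move_arm", "arguments": {"deltas": [[[0, 0, -0.002], [0, 0, 0], 0.005], [[-0.001, 0.0021, 0], [0, 0, 0], 0.005], [[0, 0, 0], [0, 0, 0], 0.005]]}}

```text
t: 13.7
tcp_pos: [0.5829, 0.1129, 0.1382]
tool_rot: [1.079, -2.951, -0.001]
ft_force: [0.3, -0.5, -0.6]
opening: 0.013
grasp_force: 50.5
```

{"name": "move_arm", "arguments": {"deltas": [[[0, 0, 0.002], [0, 0, 0], 0.005], [[0, 0, 0.001], [0, 0, 0], 0.005], [[0, 0, 0], [0, 0, 0], 0.005]]}}

```text
t: 14.0
tcp_pos: [0.5828, 0.1122, 0.1348]
tool_rot: [1.077, -2.95, -0.0]
ft_force: [-0.3, -0.5, -1.7]
opening: 0.0134
grasp_force: 50.5
```

At z 0.1348 there is no reaction force, so the blade is in the slot. I'll press gently in steps.

{"name": "move_arm", "arguments": {"deltas": [[[0, 0, 0.0015], [0, 0, 0], 0.005], [[0, 0, 0.0015], [0, 0, 0], 0.005], [[0, 0, 0], [0, 0, 0], 0.005]]}}

```text
t: 14.3
tcp_pos: [0.5832, 0.1122, 0.1324]
tool_rot: [-1.077, 2.951, -0.0]
ft_force: [0.5, -0.4, -0.7]
opening: 0.0129
grasp_force: 50.6
```

{"name": "move_arm", "arguments": {"deltas": [[[0, 0, 0.0015], [0, 0, 0], 0.005], [[0, 0, 0.0015], [0, 0, 0], 0.005], [[0, 0, 0], [0, 0, 0], 0.005]]}}

```text
t: 14.6
tcp_pos: [0.5833, 0.1123, 0.1295]
tool_rot: [-1.077, 2.95, -0.0]
ft_force: [-0.2, -1.1, 1.9]
opening: 0.0131
grasp_force: 50.8
```

{"name": "move_arm", "arguments": {"deltas": [[[0, 0, 0.0015], [0, 0, 0], 0.005], [[0, 0, 0.0015], [0, 0, 0], 0.005], [[0, 0, 0], [0, 0, 0], 0.005]]}}

```text
t: 14.9
tcp_pos: [0.5833, 0.1123, 0.1263]
tool_rot: [-1.077, 2.951, -0.0]
ft_force: [-1.2, -0.3, 2.3]
opening: 0.0131
grasp_force: 50.9
```

{"name": "move_arm", "arguments": {"deltas": [[[0, 0, 0.001], [0, 0, 0], 0.005], [[0, 0, 0.001], [0, 0, 0], 0.005], [[0, 0, 0], [0, 0, 0], 0.005]]}}

```text
t: 15.2
tcp_pos: [0.5833, 0.1123, 0.1247]
tool_rot: [-1.077, 2.95, -0.0]
ft_force: [-1.2, -0.1, 4.6]
opening: 0.0134
grasp_force: 51.3
```

{"name": "move_arm", "arguments": {"deltas": [[[0, 0, 0.001], [0, 0, 0], 0.005], [[0, 0, 0.001], [0, 0, 0], 0.005], [[0, 0, 0], [0, 0, 0], 0.005]]}}

```text
t: 15.5
tcp_pos: [0.5835, 0.1123, 0.1241]
tool_rot: [-1.077, 2.95, 0.0]
ft_force: [-2.7, -0.9, 10.7]
opening: 0.0133
grasp_force: 52.1
```

It goes solid at about 7.5 mm of depth. I'll back off to about 8 N and turn clockwise about the key's axis, checking forces along the way.

{"name": "move_arm", "arguments": {"deltas": [[[0, 0, -0.001], [0, 0, 0], 0.005], [[2e-05, -0.00034, 0], [0, 0, 0.1], 0.005], [[2e-05, -0.00034, 0], [0, 0, 0.1], 0.005], [[2e-05, -0.00034, 0], [0, 0, 0.1], 0.005], [[0, 0, 0], [0, 0, 0], 0.005]]}}

```text
t: 16.0
tcp_pos: [0.5846, 0.1114, 0.1245]
tool_rot: [-0.622, 3.077, -0.001]
ft_force: [-0.9, 0.5, 7.2]
opening: 0.0132
grasp_force: 51.5
```

{"name": "move_arm", "arguments": {"deltas": [[[2e-05, -0.00034, 0], [0, 0, 0.1], 0.005], [[2e-05, -0.00034, 0], [0, 0, 0.1], 0.005], [[2e-05, -0.00034, 0], [0, 0, 0.1], 0.005], [[0, 0, 0], [0, 0, 0], 0.005]]}}

```text
t: 16.4
tcp_pos: [0.5848, 0.1104, 0.1245]
tool_rot: [-0.155, 3.135, -0.0]
ft_force: [-0.6, -0.5, 7.0]
opening: 0.013
grasp_force: 51.5
```

Forces are steady, so I'll keep turning.

{"name": "move_arm", "arguments": {"deltas": [[[2e-05, -0.00034, 0], [0, 0, 0.1], 0.005], [[2e-05, -0.00034, 0], [0, 0, 0.1], 0.005], [[2e-05, -0.00034, 0], [0, 0, 0.1], 0.005], [[2e-05, -0.00034, 0], [0, 0, 0.1], 0.005], [[0, 0, 0], [0, 0, 0], 0.005]]}}

```text
t: 16.9
tcp_pos: [0.5847, 0.109, 0.1245]
tool_rot: [0.471, 3.104, 0.001]
ft_force: [-1.4, -0.9, 6.7]
opening: 0.0131
grasp_force: 51.5
```

{"name": "move_arm", "arguments": {"deltas": [[[2e-05, -0.00034, 0], [0, 0, 0.1], 0.005], [[2e-05, -0.00034, 0], [0, 0, 0.1], 0.005], [[2e-05, -0.00034, 0], [0, 0, 0.1], 0.005], [[2e-05, -0.00034, 0], [0, 0, 0.1], 0.005], [[0, 0, 0], [0, 0, 0], 0.005]]}}

```text
t: 17.4
tcp_pos: [0.584, 0.1078, 0.1245]
tool_rot: [1.079, 2.948, 0.001]
ft_force: [-0.4, 0.2, 6.8]
opening: 0.0131
grasp_force: 51.5
```

Run:
```python
from rig import get_state
from scipy.spatial.transform import Rotation as R
import numpy as np
s=get_state(); M=R.from_rotvec(s["tool_rot"]).as_matrix(); print("key yaw",np.degrees(np.arctan2(-M[1,0],-M[0,0])),s["ft_force"],s["ft_torque"],s["joints"][6])
```

```text
key yaw -40.184299246428225 [-0.39081012  0.23267286  6.82354324] [-0.07957418  0.30404892 -0.05238319] 0.872007376558328
```

{"name": "move_arm", "arguments": {"deltas": [[[1e-05, -0.0002, 0], [0, 0, 0.06], 0.005], [[1e-05, -0.0002, 0], [0, 0, 0.06], 0.005], [[1e-05, -0.0002, 0], [0, 0, 0.06], 0.005], [[0, 0, 0], [0, 0, 0], 0.005]]}}

```text
t: 17.8
tcp_pos: [0.5835, 0.1074, 0.1245]
tool_rot: [1.338, 2.84, 0.002]
ft_force: [-1.3, -0.6, 7.5]
opening: 0.0129
grasp_force: 51.6
```

Run:
```python
from rig import get_state
from scipy.spatial.transform import Rotation as R
import numpy as np
s=get_state(); M=R.from_rotvec(s["tool_rot"]).as_matrix(); print("key yaw",np.degrees(np.arctan2(-M[1,0],-M[0,0])),s["ft_force"],s["ft_torque"])
```

```text
key yaw -50.45649539010391 [-1.27340109 -0.64419644  7.46357811] [-0.13427096  0.28403774  0.04059011]
```

{"name": "move_arm", "arguments": {"deltas": [[[1e-05, -0.0002, 0], [0, 0, 0.05], 0.005], [[1e-05, -0.0002, 0], [0, 0, 0.05], 0.005], [[0, 0, 0], [0, 0, 0], 0.005]]}}

```text
t: 18.1
tcp_pos: [0.5832, 0.1072, 0.1245]
tool_rot: [1.478, 2.77, 0.002]
ft_force: [-0.6, -0.6, 7.2]
opening: 0.0132
grasp_force: 51.6
```

Run:
```python
from rig import get_state
from scipy.spatial.transform import Rotation as R
import numpy as np
s=get_state(); M=R.from_rotvec(s["tool_rot"]).as_matrix(); print("key yaw",np.degrees(np.arctan2(-M[1,0],-M[0,0])),s["ft_force"],s["ft_torque"])
```

```text
key yaw -56.17530352961939 [-0.58992574 -0.59170604  7.20675828] [-0.05893872  0.31280381  0.0071425 ]
```

I've turned 96° with no end-stop torque. I'll turn slightly more, then ease the pressure off.

{"name": "move_arm", "arguments": {"deltas": [[[1e-05, -0.0002, 0], [0, 0, 0.05], 0.005], [[0, 0, 0], [0, 0, 0], 0.005], [[0, 0, -0.0015], [0, 0, 0], 0.005], [[0, 0, -0.0015], [0, 0, 0], 0.005], [[0, 0, -0.0015], [0, 0, 0], 0.005], [[0, 0, 0], [0, 0, 0], 0.005], [[0, 0, 0], [0, 0, 0], 0.005]]}}

```text
t: 18.8
tcp_pos: [0.5828, 0.1071, 0.128]
tool_rot: [1.546, 2.733, 0.001]
ft_force: [3.0, -0.7, 3.3]
opening: 0.0139
grasp_force: 50.9
```

{"name": "move_arm", "arguments": {"deltas": [[[0, 0, -0.0015], [0, 0, 0], 0.005], [[0, 0, 0], [0, 0, 0], 0.005]]}}

```text
t: 19.0
tcp_pos: [0.5827, 0.1072, 0.1293]
tool_rot: [1.546, 2.733, 0.001]
ft_force: [2.8, 0.5, 1.3]
opening: 0.0131
grasp_force: 50.6
```

{"name": "move_arm", "arguments": {"deltas": [[[0, 0, -0.0015], [0, 0, 0], 0.005], [[0, 0, 0], [0, 0, 0], 0.005]]}}

```text
t: 19.2
tcp_pos: [0.5818, 0.1079, 0.1303]
tool_rot: [-1.546, -2.734, -0.0]
ft_force: [2.2, 0.9, -2.0]
opening: 0.0132
grasp_force: 50.3
```

There is no upward force now, so the stud has stayed down. I'll withdraw and check from the cameras.

{"name": "move_arm", "arguments": {"deltas": [[[0, 0, -0.003], [0, 0, 0], 0.005], [[0, 0, -0.006], [0, 0, 0], 0.005], [[0, 0, -0.015], [0, 0, 0], 0.005], [[0, 0, -0.012], [0, 0, 0], 0.005], [[0, 0, 0], [0, 0, 0], 0.005]]}}

```text
t: 19.7
tcp_pos: [0.5829, 0.1066, 0.169]
tool_rot: [1.547, 2.732, 0.002]
ft_force: [0.5, 0.7, -1.4]
opening: 0.0126
grasp_force: 50.5
```

Run:
```python
from h import *
from rig import get_state
s=get_state(); print(s["tcp_pos"],s["ft_force"],s["joints"][6])
a=np.load("s2.npy")[160:225,245:305]; b=avg("side",4)[160:225,245:305]
f=lambda x:cv2.resize(np.clip(x*1.3,0,255).astype(np.uint8),None,fx=6.5,fy=6.5,interpolation=cv2.INTER_CUBIC)
cv2.imwrite("pics/g.png",np.hstack([f(a),f(b)]))
```

```text
[0.58289036 0.10664566 0.16897432] [ 0.49740725  0.65706881 -1.37842113] 0.5589277739084076
```

View pics/g.png

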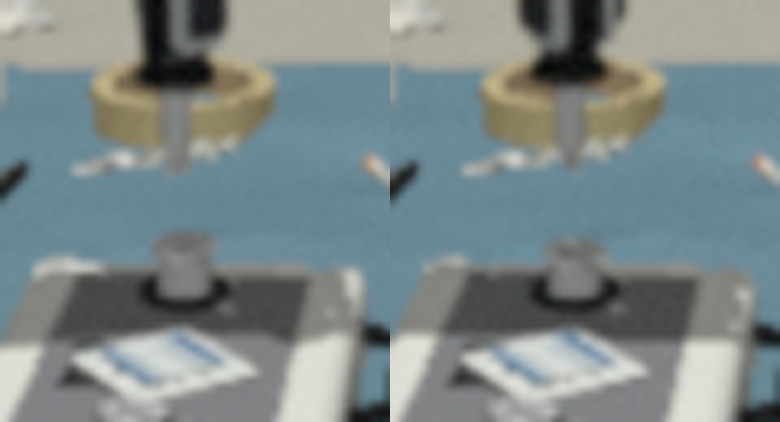

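The left panel is before and the right panel after. The head's top moved from y≈232 to 238, about 3–4 mm lower, and the slot now shows along the other diagonal, so the stud is caught. Next I'll take the key back to its stand.

{"name": "move_arm", "arguments": {"deltas": [[[0, 0, 0], [0, 0, -0.125], 0.005], [[0, 0, 0], [0, 0, -0.125], 0.005], [[0, 0, 0], [0, 0, -0.125], 0.005], [[0, 0, 0], [0, 0, -0.125], 0.005], [[0, 0, 0], [0, 0, -0.125], 0.005], [[0, 0, 0], [0, 0, -0.125], 0.005], [[-0.01, -0.04, 0], [0, 0, 0], 0.005], [[-0.01, -0.04, 0], [0, 0, 0], 0.005]]}}

```text
t: 20.7
tcp_pos: [0.5786, 0.0259, 0.1657]
tool_rot: [-0.43, -3.11, -0.0]
ft_force: [0.5, -0.9, -1.2]
opening: 0.0129
grasp_force: 50.4
```

{"name": "move_arm", "arguments": {"deltas": [[[-0.01, -0.04, 0], [0, 0, 0], 0.005], [[-0.01, -0.04, 0], [0, 0, 0], 0.005], [[-0.01, -0.04, 0], [0, 0, 0], 0.005], [[-0.01, -0.04, 0], [0, 0, 0], 0.005], [[-0.01, -0.04, 0], [0, 0, 0], 0.005], [[-0.01, -0.04, 0], [0, 0, 0], 0.005], [[-0.01, -0.04, 0], [0, 0, 0], 0.005], [[0, 0, 0], [0, 0, 0], 0.005]]}}

```text
t: 21.5
tcp_pos: [0.5651, -0.2738, 0.1663]
tool_rot: [-0.457, -3.106, 0.013]
ft_force: [-1.9, -0.3, 0.2]
opening: 0.0129
grasp_force: 50.5
```

{"name": "move_arm", "arguments": {"deltas": [[[0, 0, 0.02], [0, 0, 0], 0.005], [[0, 0, 0.02], [0, 0, 0], 0.005], [[0, 0, 0], [0, 0, 0], 0.005], [[0, 0, 0], [0, 0, 0], 0.005]]}}

```text
t: 21.9
tcp_pos: [0.5688, -0.2632, 0.1262]
tool_rot: [-0.437, -3.109, -0.001]
ft_force: [0.1, 0.6, -1.1]
opening: 0.0131
grasp_force: 50.4
```

Run:
```python
from rig import get_state
from scipy.spatial.transform import Rotation as R
import numpy as np
s=get_state(); M=R.from_rotvec(s["tool_rot"]).as_matrix(); psi=np.arctan2(-M[1,0],-M[0,0]); T=np.array([.5665+.0034*np.cos(psi),-.2646+.0034*np.sin(psi),s["tcp_pos"][2]])
print(s["tcp_pos"],np.degrees(psi),T,"tool shift",M.T@(T-s["tcp_pos"]))
```

```text
[ 0.56877448 -0.263221    0.12616175] -16.016573528700334 [ 0.56976802 -0.26553811  0.12616175] tool shift [-1.59429844e-03 -1.95302926e-03 -3.54663438e-06]
```

{"name": "move_arm", "arguments": {"deltas": [[[-0.0016, -0.002, 0], [0, 0, 0], 0.005], [[0, 0, 0.01], [0, 0, 0], 0.005], [[0, 0, 0.007], [0, 0, 0], 0.005], [[0, 0, 0.007], [0, 0, 0], 0.005], [[0, 0, 0], [0, 0, 0], 0.005]]}}

```text
t: 22.4
tcp_pos: [0.5692, -0.2653, 0.1011]
tool_rot: [-0.438, -3.108, -0.002]
ft_force: [0.2, 0.2, -0.5]
opening: 0.013
grasp_force: 50.5
```

{"name": "move_arm", "arguments": {"deltas": [[[0, 0, 0.01], [0, 0, 0], 0.005], [[0, 0, 0.01], [0, 0, 0], 0.005], [[0, 0, 0.007], [0, 0, 0], 0.005], [[0, 0, 0], [0, 0, 0], 0.005]]}}

```text
t: 22.8
tcp_pos: [0.5691, -0.2653, 0.0739]
tool_rot: [-0.438, -3.108, -0.002]
ft_force: [-0.5, 0.5, -1.5]
opening: 0.0134
grasp_force: 50.5
```

Inserted cleanly. I'll lower until the collar rests.

{"name": "move_arm", "arguments": {"deltas": [[[0, 0, 0.0015], [0, 0, 0], 0.005], [[0, 0, 0.0015], [0, 0, 0], 0.005], [[0, 0, 0], [0, 0, 0], 0.005]]}}

```text
t: 23.1
tcp_pos: [0.5704, -0.2661, 0.073]
tool_rot: [0.438, 3.111, -0.0]
ft_force: [-1.3, -1.5, -1.6]
opening: 0.0128
grasp_force: 50.5
```

{"name": "move_arm", "arguments": {"deltas": [[[0, 0, 0.001], [0, 0, 0], 0.005], [[0, 0, 0], [0, 0, 0], 0.005]]}}

```text
t: 23.3
tcp_pos: [0.5703, -0.2661, 0.0719]
tool_rot: [0.438, 3.111, 0.0]
ft_force: [-0.1, 0.4, -0.4]
opening: 0.0131
grasp_force: 50.5
```

{"name": "move_arm", "arguments": {"deltas": [[[0, 0, 0.001], [0, 0, 0], 0.005], [[0, 0, 0.0005], [0, 0, 0], 0.005], [[0, 0, 0], [0, 0, 0], 0.005]]}}

```text
t: 23.6
tcp_pos: [0.5703, -0.266, 0.0704]
tool_rot: [0.438, 3.111, 0.0]
ft_force: [-0.1, 0.5, -0.3]
opening: 0.0131
grasp_force: 50.6
```

{"name": "move_arm", "arguments": {"deltas": [[[0, 0, 0.0008], [0, 0, 0], 0.005], [[0, 0, 0], [0, 0, 0], 0.005]]}}

```text
t: 23.8
tcp_pos: [0.5703, -0.2661, 0.0704]
tool_rot: [0.438, 3.111, 0.0]
ft_force: [-1.6, 1.0, 5.5]
opening: 0.0136
grasp_force: 51.3
```

{"name": "move_arm", "arguments": {"deltas": [[[0, 0, 0], [0, 0, 0], 0.018], [[0, 0, 0], [0, 0, 0], 0.025], [[0, 0, 0], [0, 0, 0], 0.04], [[0, 0, 0], [0, 0, 0], 0.055], [[0, 0, 0], [0, 0, 0], 0.055], [[0, 0, 0], [0, 0, 0], 0.055]]}}

```text
t: 24.4
tcp_pos: [0.5702, -0.2661, 0.0694]
tool_rot: [-0.438, -3.111, -0.0]
ft_force: [-0.3, 0.1, 0.1]
opening: 0.0548
grasp_force: 0.0
```

{"name": "move_arm", "arguments": {"deltas": [[[0, 0, -0.01], [0, 0, 0], 0.055], [[0, 0, -0.03], [0, 0, 0], 0.055], [[0, 0, -0.04], [0, 0, 0], 0.055], [[0, 0, -0.05], [0, 0, 0], 0.055], [[0.045, 0, 0], [0, 0, 0], 0.055], [[0.045, 0, 0], [0, 0, 0], 0.055], [[0.045, 0, 0], [0, 0, 0], 0.055], [[0, 0, 0], [0, 0, 0], 0.055]]}}

```text
t: 25.2
tcp_pos: [0.432, -0.2269, 0.1981]
tool_rot: [-0.443, -3.101, -0.009]
ft_force: [1.3, -0.7, -0.2]
opening: 0.055
grasp_force: 0.0
```

Run:
```python
from h import *
from rig import get_state
print(get_state()["tcp_pos"],get_state()["ft_force"])
t=avg("top",5); s=avg("side",3)
f=lambda im,x,y,w:cv2.resize(np.clip(im[y:y+w,x:x+w]*1.1,0,255).astype(np.uint8),(290,290),interpolation=cv2.INTER_CUBIC)
cv2.imwrite("pics/i.png",np.vstack([np.hstack([f(t,240,201,20),f(t,366,197,36)]),np.hstack([f(s,250,180,50),f(s,236,256,48)])]))
```

```text
[ 0.43197374 -0.2269073   0.19807836] [ 1.2952071  -0.69860435 -0.15989276]
```

View pics/i.png

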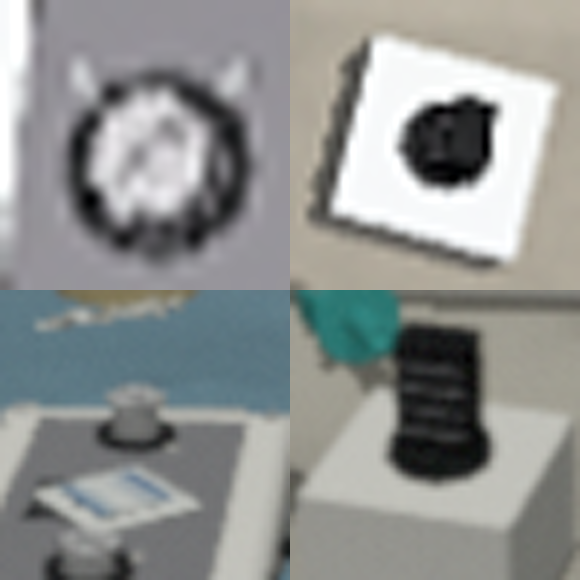

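The slot now runs "/", toward the caught mark. The head stays lower, and the key stands in its stand with the collar seated and the gripper clear.

{"name": "move_arm", "arguments": {"deltas": [[[0, 0, 0], [0, 0, 0], 0.055], [[0, 0, 0], [0, 0, 0], 0.055]]}}

```text
t: 25.8
tcp_pos: [0.4408, -0.229, 0.1994]
tool_rot: [-0.438, -3.111, 0.001]
ft_force: [0.0, -0.6, -0.2]
opening: 0.0548
grasp_force: 0.0
```

```bash
python3 -c "
from rig import ticket
print(ticket.sign_off())"
```

```text
the job is handed in; nothing more can be done
None
```

The undone stud is fastened (pictures show it lower, its slot at the caught mark), the key is back in its stand and released, and the job was handed in at about 26 s; the turquoise look-alike key toppled and rolled away early on, before the arm came near it.

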